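# Stop down the iris of an engraver's light base

### The job

The light base is wanted for checking a film on the engraving bench. Push the lever of its iris ring round until the iris is fully open, then push it back and close the iris down to the last long line before the closed end of the scale, pointer on the line. Only push the lever: do not pinch it or force it hard against its stop, and leave the tools around it where they lie.

Things in the scene. Friction and masses are not known exactly. Their poses are not given: they have to be found in the camera images.
- light_base: Grey light base screwed to the table, level, turned up to 30 degrees either way: a round drum 244 mm across, 44 mm high, an aluminium scale plate as its top, and behind it (+x of this frame) a lamp box 190 mm wide, 56 mm high, reaching 240 mm from the drum's axis. Origin on the drum's axis at table height, z up; -x points to the drum's front, the middle of the scale.
- iris_axis (a point): Point on the vertical axis of the drum and iris ring, on the scale plate's surface, 44 mm above the table; axes as light_base. The black knurled ring is 134 mm across, its top 16 mm above the plate, with dark steel iris leaves in its 85 mm opening. Nothing but the lever rises above the plate between the ring (67 mm from the axis) and the rim (122 mm), except two flat screws and the lamp box behind.
- iris (a joint): Angle of iris ring and lever, rad: 0 fully open, 2.094 fully closed (solid stops), growing clockwise seen from above. In light_base's frame the lever points along (240 deg - value), counted from +x towards +y: front right when open, front left when closed. Plain friction; it stays where left, moves at 1.5 to 3 N on the tab; over 30 N is forcing. Long lines at 0, 0.524, 1.047, 1.571, 2.094.
- lever_tab (a point): Centre of the upright black finger tab on the lever, 86 mm from the iris axis, 67 mm above the table; x outward along the lever, z up. Tab: 18 mm along the lever, 10 mm thick (the way it is pushed), 26 mm high, 54 to 80 mm above the table. The lever bar below it (50 to 56 mm above the table, 8 mm wide) ends in a narrow pointer 104.5 mm from the axis, where the scale lines begin.
- line_open (a point): Inner end of the first long scale line, where the pointer stands fully open; 104.5 mm from the iris axis, 44 mm above the table. The scale has five long black lines (14 x 3 mm) 30 degrees apart, from the open to the closed stop, with a short one (7 mm) between each pair.
- line_target (a point): Inner end of the line to set, the fourth long one counted from the open end and the last before the closed end (iris value 1.571); 104.5 mm from the iris axis, 44 mm above the table.
- loupe: Small round loupe, clear skirt and black eyepiece, 37 mm across, 40 mm high, standing loose on the lamp box. Origin at the centre of its underside. Leave alone.
- graver: Graver, 150 mm long with a yellow boxwood mushroom handle (29 mm thick), lying loose to the left of the drum. Origin under its middle. Leave alone.
- wood_block: Engraved boxwood block, 76 x 51 x 23 mm, lying loose to the right of the drum. Origin at the centre of its underside. Leave alone.
- ink_can: Ink can, 75 mm across, 60 mm high, loose beside the lamp box on the right. Origin at the centre of its underside. Leave alone.

How it is judged (in metres and radians):
On the way:
1. the lever has been pushed to its stop at the fully open end (within 0.06 rad) (value of joint iris below 0.06 rad), for 0.1 s.
At the end, for the whole second after the job is handed in: The iris ring is at rest with the pointer on the fourth long line, 1.571 rad within 0.045 rad (about 4.5 mm at the pointer), having been fully open before; loupe, graver, wood block and ink can lie within 25 mm of where they were (value of joint iris between 1.526 and 1.616 rad and velocity of joint iris between -0.02 and 0.02 rad/s and distance of each of loupe, graver, wood_block, ink_can from where it was at the start of the episode below 0.025 m); the robot touches nothing.
It fails at once if the lever tab is pinched: pressed on both of its faces at once (contact force between the fingers and iris_c0 above 1 N and contact force between the fingers and iris_c1 above 1 N).
It fails at once if the lever is forced (over 30 N from the fingers) (contact force between the fingers and iris above 30 N).
It fails at once if a tool or other bystander is moved over 25 mm or lifted (distance of any of loupe, graver, wood_block, ink_can from where it was at the start of the episode above 0.025 m).
It also fails if it takes over 58 s, if anything falls off the work surface, if the arm or the gripper's body presses on something with over 40 N, if the wrist force passes 120 N, or if a joint passes its speed limit or range.

### The arm

A 7-joint arm with a two-finger parallel gripper is mounted at the origin on the work surface. World frame = base frame: x ahead of the robot, y to its left, z up, the work surface at z = 0. Lengths are in mm, angles in rad, forces in N, time in s.
With the tool pointing down it reaches from about 400 to 875 mm from the base axis. Payload 4.4 kg.
Tool frame: the origin (TCP) lies midway between the tips of the shut fingers; the grasp point (between the pads) lies 19 mm behind it; z points along the fingers, y is the line along which they close (so a half turn about z gives the same grasp; the last joint's range is limited). The gripper opens to 85 mm and grips with 20 to 120 N. Pads are 22 mm wide; open, the fingers measure 114 mm over their backs; the gripper's body (76 mm by 85 mm) begins 54 mm behind the grasp point. The pads swing forward as they close: fully open they stand 13 mm farther back than shut.
Start: joints at [-1.216, 0.628, 0.038, 1.517, -0.027, 0.996, -0.02], TCP at [265.498, 593.32, 231.313] pointing down, gripper open.
Joint ranges: [-3.06, 3.06], [-0.37, 2.12], [-1.25, 1.32], [0.18, 2.47], [-1.1, 4.24], [0.23, 1.98], [-2.94, 2.94]. Speed limits (rad/s): [2.57, 2.57, 3.14, 3.14, 3.14, 3.14, 3.14].

### API

Orientations are given as [roll, pitch, yaw] about the fixed x, y, z axes, in that order (R = Rz(yaw) Ry(pitch) Rx(roll)).
In Python, from cell import ctrl gives the robot as it stands.
- The arm moves only by the shell command python3 -m handwheel 'ROWS'. ROWS is JSON, a list of rows, each a list of 3 entries, a list of its own where there are three numbers: the turn, a rotation vector about the tool's x, y, z in degrees, then the shift along the tool's x, y, z in m, then the closure, from 0 (fully open) to 1 (shut). A call has 1 to 5 rows; each row shifts and turns the commanded pose from where the row before left it, along the tool's axes as they then stand; what a row does not reach is not made up. A row lasts 1/12 s, in which the tool goes at most 41.7 mm and 7.16 degrees, less where a joint would pass 70% of its speed; a pose out of reach is approached as far as the arm can. A call is refused whole if a number of a shift passes 0.0417 or a number of a turn 7.16, either way. A call with a gripper value outside its range is refused whole. The fingers move at their own pace and stop on an object; the grip force is fixed at half the most. Time passes only in rows, so rows that do not move let the fingers close. It gives the time, the measured TCP pose, the force, the opening and the grip force at its end, in the units of the state.
- ctrl.read_state(): the state, without advancing time (a new reading comes with each control period).
- ctrl.get_image(name): name is "side" or "top" or "wrist"; returns a dict with "pixels" (480x640x3 uint8, red, green, blue), "fx", "fy", "cx", "cy" (pixels), "pose" (4x4, takes a point from camera to world coordinates); the wrist camera has in their place "T_tool_cam" (4x4, takes a point from camera to tool coordinates, whose origin is the TCP and whose axes are the flange's). Camera axes: x right, y up, looking along -z (the intrinsics and any distortion apply to the point x, -y, -z); pixel columns grow to the right and rows downward; lengths in mm; the calibration is good to about 2 mm. A picture is of the moment at which its call begins: read the wrist's pose just before it. There is no depth.
- ctrl.finish_job(): hands the job in; it is judged then, once.
The state is a dict: "clock": time; "qpos": joint angles; "qd": joint speeds; "tau": joint torques, N m; "eef_pos": TCP position; "tool_rot": TCP orientation; "force": force on the tool from outside, world axes, zero at the start; "torque": the same for the moment, N m; "width": finger opening in mm; "gripper_force": force on a finger pad.
Only numpy, scipy, OpenCV 4.12 (cv2) and the standard library are available. Lean on these libraries where they do the work, as an engineer would, in place of code of your own. Each camera call takes 0.05 s, during which the arm holds its last target. There are 200 camera calls.

## Working session

There is one attempt and no reset: what is moved stays moved. The work goes in short steps, Python scripts to look and compute and a shell command to move; the robot and the scene stay as the last step left them, time stands still between calls to the robot, and variables do not carry over. Pictures are saved under pics/ and viewed, at most 10 in all, crops included, and the job is handed in when it is done.

```bash
mkdir -p pics; ls
python3 - <<'E'
from cell import ctrl
import cv2, numpy as np
s=ctrl.read_state()
print(s)
for n in("top","side"):
    d=ctrl.get_image(n)
    cv2.imwrite(f"pics/{n}0.png",d["pixels"][:,:,::-1])
    print(n,d["fx"],d["fy"],d["cx"],d["cy"],np.round(d["pose"],3).tolist(),[k for k in d])
E
```

```text
pics
{'clock': 0.0, 'qpos': array([-1.21579425,  0.62931257,  0.03844701,  1.51838121, -0.0269866 ,
        0.99632522, -0.01994468]), 'qd': array([-0.00155157,  0.00132844,  0.00071197,  0.00191137, -0.00105144,
        0.00133506, -0.00193638]), 'tau': array([ 3.88884891e-04, -5.63403511e+01,  1.22620605e+00, -1.93445992e+01,
        1.10840620e-02,  1.08300606e-02, -6.90505615e-06]), 'eef_pos': array([265.23962716, 592.72114328, 230.4067259 ]), 'tool_rot': array([-3.13968484e+00,  3.80360902e-05,  2.72084883e+00]), 'force': array([ 0.26731941, -0.16422916,  0.01156737]), 'torque': array([ 0.01397769, -0.0232199 ,  0.08916981]), 'gripper_force': 0.0, 'width': 84.96014006133177}
top 493.63337503664087 493.63337503664087 318.7775561035702 238.49992597244065 [[-0.024, 0.994, -0.107, 495.123], [-1.0, -0.025, -0.004, 46.035], [-0.006, 0.107, 0.994, 983.749], [0.0, 0.0, 0.0, 1.0]] ['pixels', 'fx', 'fy', 'cx', 'cy', 'pose']
side 465.36454431399136 465.36454431399136 319.4295634595548 238.0847560537344 [[-0.816, 0.425, -0.391, 290.688], [-0.578, -0.586, 0.568, 484.969], [0.012, 0.69, 0.724, 653.713], [0.0, 0.0, 0.0, 1.0]] ['pixels', 'fx', 'fy', 'cx', 'cy', 'pose']
```

View pics/top0.png

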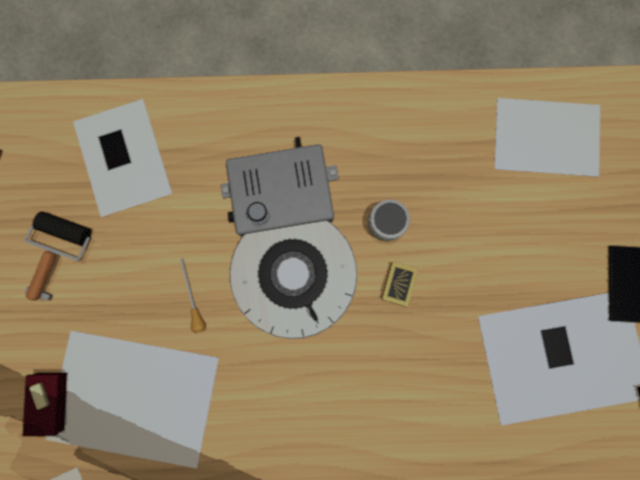

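View pics/side0.png

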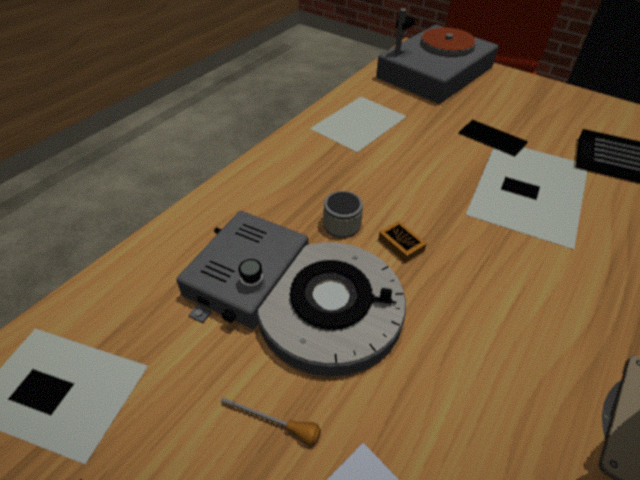

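The top view shows the drum centred near (293,277) and the ring near (293,272). The lever points front-right, with its pointer near (316,320). The lamp box is behind at (280,190), the block at (399,284), the can at (388,220) and the graver at (193,295). The side view agrees, with the tab at (385,296). Next I measure the axis and the line bearings.

```bash
cat > h.py <<'E'
from cell import ctrl
import cv2, numpy as np
def ray(d,u,v,z,T=None):
    T=d["pose"] if T is None else T
    r=T[:3,:3]@np.array([(u-d["cx"])/d["fx"],-(v-d["cy"])/d["fy"],-1.]); o=T[:3,3]
    return o+r*(z-o[2])/r[2]
def proj(d,P,T=None):
    T=d["pose"] if T is None else T
    p=(np.asarray(P,float)-T[:3,3])@T[:3,:3]
    return np.stack([d["cx"]+d["fx"]*p[...,0]/-p[...,2], d["cy"]-d["fy"]*p[...,1]/-p[...,2]],-1)
def circle(P):
    A=np.c_[2*P,np.ones(len(P))]; s=np.linalg.lstsq(A,(P**2).sum(1),rcond=None)[0]
    return s[:2],np.sqrt(s[2]+s[0]**2+s[1]**2)
def profile(d,c,r,z,T=None):
    a=np.radians(np.arange(0,360,.5)); g=cv2.cvtColor(d["pixels"],cv2.COLOR_RGB2GRAY)
    out=0
    for rr in np.atleast_1d(r):
        q=proj(d,np.c_[c[0]+rr*np.cos(a),c[1]+rr*np.sin(a),0*a+z],T).astype(np.float32)
        out=out+cv2.remap(g,q[None,:,0],q[None,:,1],cv2.INTER_LINEAR)[0].astype(float)
    return out/len(np.atleast_1d(r))
def dips(p,th):
    from scipy.signal import find_peaks
    i,k=find_peaks(-(p-cv2.medianBlur(p.astype(np.float32)[:,None],5)[:,0]*0-np.median(p)),height=th,distance=8)
    return [(x/2,int(h)) for x,h in zip(i,k["peak_heights"])]
E
python3 - <<'E'
from h import *
for n,c0 in(("top",(293,272)),("side",(331,295))):
    d=ctrl.get_image(n); g=cv2.cvtColor(d["pixels"],cv2.COLOR_RGB2GRAY)
    C=ray(d,*c0,60)[:2]
    # refine: radial edges of ring outer (z~60) by brightness rise
    a=np.radians(np.arange(0,360,3)); rs=np.arange(50,85,.5)
    for it in range(3):
        pts=[]
        for t in a:
            q=proj(d,np.c_[C[0]+rs*np.cos(t),C[1]+rs*np.sin(t),0*rs+60]).astype(np.float32)
            v=cv2.remap(g,q[None,:,0],q[None,:,1],cv2.INTER_LINEAR)[0].astype(float)
            k=np.argmax(np.gradient(v)); r=rs[k]
            pts.append(C+r*np.array([np.cos(t),np.sin(t)]))
        pts=np.array(pts); m=np.ones(len(pts),bool)
        for _ in range(4):
            c,R=circle(pts[m]); e=abs(np.hypot(*(pts-c).T)-R); m=e<max(2.5*np.median(e),1)
        C=c
    print(n,"ring",c,R,m.sum(),np.median(e))
    # plate by low saturation/bright
    hsv=cv2.cvtColor(d["pixels"],cv2.COLOR_RGB2HSV)
    M=((hsv[...,1]<45)&(hsv[...,2]>120)).astype(np.uint8)
    q=proj(d,[[*(c+0),44]])[0]
    cs=cv2.findContours(M,0,cv2.CHAIN_APPROX_NONE)[0]
    cs=[k for k in cs if cv2.pointPolygonTest(cv2.convexHull(k),tuple(map(float,q)),False)>0]
    k=max(cs,key=len)[:,0]; P=np.array([ray(d,*p,44)[:2] for p in k]); m=np.ones(len(P),bool)
    for _ in range(8):
        c2,R2=circle(P[m]); e=abs(np.hypot(*(P-c2).T)-R2); m=e<max(2*np.median(e),1.5)
    print("plate",c2,R2,m.sum(),len(P),np.median(e))
    for nm,r in(("r106-110",[106,108,110]),("r113-117",[113,115,117])): print(nm,dips(profile(d,c2,r,44),20))
    print("lever z53",dips(profile(d,c2,[90,95],53),50))
    # tab top z=80
    print("tab z80",dips(profile(d,c2,[80,86,92],80),50))
E
```

```text
top ring [531.20029775 100.56830815] 64.54629623169755 113 0.45733141383040987
plate [530.97984215 100.30413312] 119.43264746557813 274 377 0.6390189802350363
r106-110 [(np.float64(1.5), 43), (np.float64(6.0), 44), (np.float64(13.5), 44), (np.float64(19.0), 45), (np.float64(28.5), 50), (np.float64(37.0), 64), (np.float64(128.0), 46), (np.float64(143.0), 27), (np.float64(158.0), 42), (np.float64(173.0), 23), (np.float64(188.0), 41), (np.float64(218.0), 40), (np.float64(248.0), 41), (np.float64(337.5), 63), (np.float64(348.0), 44), (np.float64(355.0), 44)]
r113-117 [(np.float64(1.5), 43), (np.float64(10.5), 42), (np.float64(14.5), 43), (np.float64(18.5), 44), (np.float64(28.0), 67), (np.float64(33.0), 64), (np.float64(43.5), 61), (np.float64(128.0), 53), (np.float64(158.0), 48), (np.float64(188.0), 37), (np.float64(218.0), 42), (np.float64(248.0), 40), (np.float64(332.5), 63), (np.float64(343.5), 43), (np.float64(350.0), 44), (np.float64(355.5), 43)]
lever z53 [(np.float64(6.5), 56), (np.float64(14.5), 54), (np.float64(205.5), 127)]
tab z80 [(np.float64(206.0), 132)]
side ring [528.261
[... 590 characters left out ...]
), (np.float64(357.0), 44)]
r113-117 [(np.float64(4.5), 44), (np.float64(15.0), 44), (np.float64(24.0), 72), (np.float64(34.5), 46), (np.float64(43.5), 79), (np.float64(128.0), 72), (np.float64(158.0), 69), (np.float64(188.0), 53), (np.float64(218.5), 58), (np.float64(248.5), 57), (np.float64(333.0), 79), (np.float64(344.0), 46), (np.float64(350.5), 46), (np.float64(357.5), 45)]
lever z53 [(np.float64(3.0), 72), (np.float64(10.5), 72), (np.float64(19.0), 75), (np.float64(23.5), 64), (np.float64(207.0), 127), (np.float64(216.5), 120), (np.float64(356.0), 74)]
tab z80 [(np.float64(113.5), 55), (np.float64(119.5), 56), (np.float64(127.0), 51), (np.float64(193.5), 104), (np.float64(199.0), 101)]
```

The axis is at (531, 100.5). The plate radius comes out at about 119 (122 true), and the long lines lie at world bearings 128 to 248° in 30° steps. So the base is turned +8°, the open line is at 248° and the target at 158°. The lever is at 206°, which is iris ≈0.73. I'll use the shut fingers as a paddle, with tool x along the clockwise tangent (yaw = lever − 90°).

```bash
H="python3 -m handwheel"
$H '[[[0,0,6.7],[0,0,0],1],[[0,0,6.7],[0,0,0],1],[[0,0,6.7],[0,0,0],1],[[0,0,6.7],[0,0,0],1],[[0,0,6.7],[0,0,0],1]]'
$H '[[[0,0,6.5],[-0.02,-0.002,0],1],[[0,0,0],[-0.033,-0.004,0],1],[[0,0,0],[-0.033,-0.004,0],1],[[0,0,0],[-0.033,-0.004,0],1],[[0,0,0],[-0.033,-0.004,0],1]]'
$H '[[[0,0,0],[-0.033,-0.004,0],1],[[0,0,0],[-0.033,-0.004,0],1],[[0,0,0],[-0.033,-0.004,0],1],[[0,0,0],[-0.033,-0.004,0],1],[[0,0,0],[-0.033,-0.004,0],1]]'
$H '[[[0,0,0],[-0.033,-0.004,0],1],[[0,0,0],[-0.033,-0.004,0],1],[[0,0,0],[-0.033,-0.004,0],1],[[0,0,0],[-0.033,-0.004,0],1],[[0,0,0],[-0.033,-0.004,0],1]]'
$H '[[[0,0,0],[-0.02,-0.002,0],1],[[0,0,0],[0,0,0],1],[[0,0,0],[0,0,0],1],[[0,0,0],[0,0,0],1]]'
cat >> h.py <<'E'
from scipy.spatial.transform import Rotation as Ro
AX=np.array([531.,100.5])
def goto(phi,rad,tan,z):
    "tool-axis move needed to lever angle phi(deg), radial, cw-tangential offset"
    s=ctrl.read_state(); R=Ro.from_euler("xyz",s["tool_rot"])
    f=np.radians(phi); e=np.array([np.cos(f),np.sin(f)]); t=np.array([e[1],-e[0]])
    T=np.r_[AX+rad*e+tan*t,z]; G=Ro.from_euler("xyz",[np.pi,0,f-np.pi/2])
    print("t",round(s["clock"],2),"pos",s["eef_pos"].round(1),"F",s["force"].round(1),"w",round(s["width"],1))
    d=s["eef_pos"][:2]-AX
    print("tool at rad %.1f cwoff %.1f"%(d@e,d@t),"shift",(R.inv().apply(T-s["eef_pos"])).round(1),"turn",np.degrees((R.inv()*G).as_rotvec()).round(1))
E
python3 -c "
from h import *
goto(206,86,28,63)"
```

```text
clock: 0.62
eef_pos: [265.4, 593.2, 231.1]
tool_rot: [-3.141, 0.0, 2.13]
force: [-0.3, 0.3, -0.5]
width: 25.8
gripper_force: 0.0
clock: 1.03
eef_pos: [317.9, 448.1, 231.1]
tool_rot: [-3.141, 0.0, 2.023]
force: [1.0, 0.2, -0.9]
width: 0.1
gripper_force: 0.0
clock: 1.45
eef_pos: [372.0, 290.9, 231.3]
tool_rot: [3.142, -0.0, 2.023]
force: [-0.6, -1.1, -0.1]
width: 0.2
gripper_force: 0.0
clock: 1.87
eef_pos: [426.1, 133.8, 231.4]
tool_rot: [3.141, -0.0, 2.023]
force: [0.5, 0.1, 0.0]
width: -0.2
gripper_force: 0.0
clock: 2.2
eef_pos: [432.5, 117.3, 231.2]
tool_rot: [-3.141, -0.001, 2.023]
force: [0.2, 0.5, 0.3]
width: -0.3
gripper_force: 0.0
t 2.2 pos [432.5 117.3 231.2] F [0.2 0.5 0.3] w -0.3
tool at rad 81.2 cwoff 58.2 shift [-30.4  -4.7 168.2] turn [-0.  -0.  -0.1]
```

```bash
H="python3 -m handwheel"
$H '[[[0,0,0],[-0.014,-0.0025,0.035],1],[[0,0,0],[-0.014,-0.0025,0.035],1],[[0,0,0],[0,0,0.035],1],[[0,0,0],[0,0,0.033],1],[[0,0,0],[0,0,0.02],1]]'
$H '[[[0,0,0],[0,0,0.01],1],[[0,0,0],[0,0,0],1],[[0,0,0],[0,0,0],1]]' >/dev/null
python3 - <<'E'
from h import *
goto(206,86,18,63)
a=ctrl.get_image("top")["pixels"][180:380,200:440,::-1]; b=ctrl.get_image("side")["pixels"][200:400,230:470,::-1]
cv2.imwrite("pics/c1.png",cv2.resize(np.hstack([a,b]),None,fx=1.66,fy=1.66,interpolation=2))
E
```

```text
clock: 2.62
eef_pos: [438.8, 90.4, 70.6]
tool_rot: [-3.138, -0.002, 2.025]
force: [-1.1, -0.3, -0.6]
width: -0.2
gripper_force: 0.0
t 2.87 pos [440.   90.3  62.9] F [ 0.2  0.1 -0.1] w 0.0
tool at rad 86.3 cwoff 30.7 shift [-12.7   0.3  -0.1] turn [-0.1 -0.1  0. ]
```

View pics/c1.png

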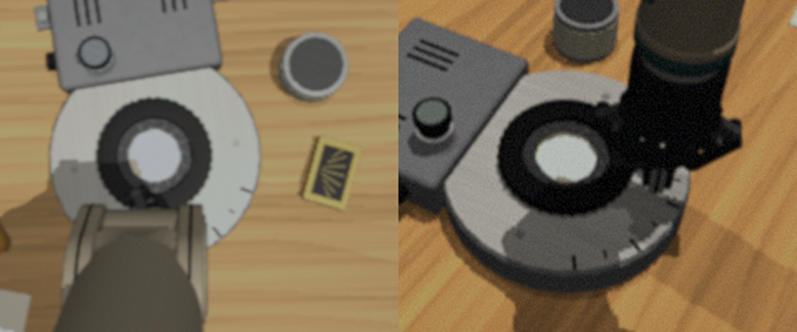

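The crop shows the shut fingers standing on the plate's front, on the clockwise side of the lever, clear of the ring and the tools. I start the push in small steps.

```bash
H="python3 -m handwheel"
$H '[[[0,0,0],[-0.003,0,0],1],[[0,0,0],[-0.003,0,0],1],[[0,0,0],[-0.003,0,0],1],[[0,0,0],[-0.003,0,0],1],[[0,0,0],[-0.002,0,0],1]]' | grep -E "pos|^force"
$H '[[[0,0,-2],[-0.003,-0.0005,0],1],[[0,0,-2],[-0.003,-0.0005,0],1],[[0,0,-2],[-0.003,-0.0005,0],1],[[0,0,-2],[-0.003,-0.0005,0],1],[[0,0,-2],[-0.003,-0.0005,0],1]]'| grep -E "pos|^force"
$H '[[[0,0,-2],[-0.003,-0.0005,0],1],[[0,0,-2],[-0.003,-0.0005,0],1],[[0,0,-2],[-0.003,-0.0005,0],1],[[0,0,-2],[-0.003,-0.0005,0],1],[[0,0,-2],[-0.003,-0.0005,0],1]]'| grep -E "pos|^force"
python3 - <<'E'
from h import *
goto(226,86,16,63)
for n in("side","top"):
    d=ctrl.get_image(n)
    for z,r in((80,[80,86,92]),(53,[98,101])): print(n,z,dips(profile(d,AX,r,z)[360:540],40))
E
```

```text
eef_pos: [447.0, 76.2, 63.6]
force: [-0.3, 2.5, 1.4]
eef_pos: [452.1, 62.0, 63.3]
force: [-0.4, 2.2, 0.5]
eef_pos: [459.7, 48.9, 63.2]
force: [-0.5, 1.9, 0.1]
t 4.22 pos [459.7  48.9  63.2] F [-0.5  1.9  0.1] w 0.2
tool at rad 86.7 cwoff 15.4 shift [0.6 0.7 0.2] turn [-0.  -0.   0.1]
side 80 []
side 53 [(np.float64(54.0), 50), (np.float64(59.0), 50), (np.float64(64.5), 52), (np.float64(68.5), 49), (np.float64(88.0), 42)]
top 80 []
top 53 []
```

Contact came at about 16 mm, as expected, and the lever moves at about 2 N. I continue, then go slowly near the stop.

```bash
H="python3 -m handwheel"
$H '[[[0,0,-2],[-0.003,-0.0005,0],1],[[0,0,-2],[-0.003,-0.0005,0],1],[[0,0,-2],[-0.003,-0.0005,0],1],[[0,0,-2],[-0.003,-0.0005,0],1],[[0,0,-2],[-0.003,-0.0005,0],1]]'| grep -E "pos|^force"
$H '[[[0,0,-2],[-0.003,-0.0005,0],1],[[0,0,-2],[-0.003,-0.0005,0],1],[[0,0,-2],[-0.003,-0.0005,0],1],[[0,0,-1],[-0.0015,0,0],1],[[0,0,-1],[-0.0015,0,0],1]]'| grep -E "pos|^force"
$H '[[[0,0,-0.5],[-0.0007,0,0],1],[[0,0,0],[0,0,0],1]]'| grep -E "^force"
$H '[[[0,0,-0.5],[-0.0007,0,0],1],[[0,0,0],[0,0,0],1]]'| grep -E "^force"
python3 -c "
from h import *
goto(248,86,16,63)"
```

```text
eef_pos: [469.4, 37.2, 63.2]
force: [-1.0, 2.2, 0.4]
eef_pos: [478.7, 29.5, 63.2]
force: [-2.3, -1.0, 0.9]
force: [-0.6, -0.2, 0.2]
force: [-1.3, -0.3, -0.1]
t 5.48 pos [480.2  29.4  63.3] F [-1.3 -0.3 -0.1] w -0.1
tool at rad 85.0 cwoff 20.5 shift [-4.5 -0.8  0.3] turn [-0.  -0.  -3.1]
```

```bash
H="python3 -m handwheel"
for i in 1; do
$H '[[[0,0,-0.6],[-0.001,0,0],1],[[0,0,0],[0,0,0],1]]'| grep -E "^force"
$H '[[[0,0,-0.6],[-0.001,0,0],1],[[0,0,0],[0,0,0],1]]'| grep -E "^force"
$H '[[[0,0,-0.6],[-0.001,0,0],1],[[0,0,0],[0,0,0],1]]'| grep -E "^force"
done
python3 -c "
from h import *
goto(248,86,16,63)"
```

```text
force: [-1.8, -0.5, 0.0]
force: [-1.5, -0.7, -0.1]
force: [-1.2, -1.0, 0.6]
t 5.98 pos [483.1  28.2  63.3] F [-1.2 -1.   0.6] w 0.2
tool at rad 85.0 cwoff 17.3 shift [-1.3 -1.   0.3] turn [ 0.   0.  -1.3]
```

```bash
H="python3 -m handwheel"
$H '[[[0,0,-0.6],[-0.0007,0,0],1],[[0,0,0],[0,0,0],1]]'| grep -E "^force"
$H '[[[0,0,-0.6],[-0.0007,0,0],1],[[0,0,0],[0,0,0],1]]'| grep -E "^force"
$H '[[[0,0,0],[-0.0005,0,0],1],[[0,0,0],[0,0,0],1]]'| grep -E "^force"
python3 - <<'E'
from h import *
goto(248,86,16,63)
a=ctrl.get_image("top")["pixels"][180:380,200:440,::-1]; b=ctrl.get_image("side")["pixels"][200:400,230:470,::-1]
cv2.imwrite("pics/c2.png",cv2.resize(np.hstack([a,b]),None,fx=1.66,fy=1.66,interpolation=2))
E
```

```text
force: [-1.2, -0.7, -0.3]
force: [-1.6, -0.7, -0.2]
force: [-1.7, 0.1, 1.4]
t 6.48 pos [484.6  27.6  63.3] F [-1.7  0.1  1.4] w 0.1
tool at rad 85.0 cwoff 15.7 shift [ 0.3 -1.   0.3] turn [-0.  -0.  -0.1]
```

View pics/c2.png

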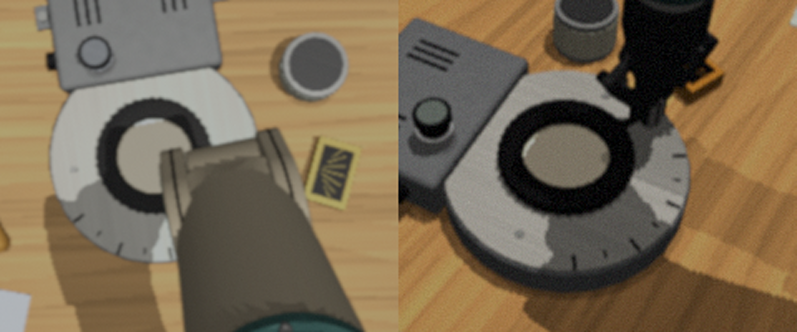

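The iris opening now looks wide and the lever is hidden by the fingers near the first line. I press on in 0.5 mm steps until the stop shows in the force.

```bash
H="python3 -m handwheel"
$H '[[[0,0,0],[-0.0005,0,0],1],[[0,0,0],[0,0,0],1]]'| grep -E "^force"
$H '[[[0,0,0],[-0.0005,0,0],1],[[0,0,0],[0,0,0],1]]'| grep -E "^force"
$H '[[[0,0,0],[-0.0005,0,0],1],[[0,0,0],[0,0,0],1]]'| grep -E "pos|^force"
```

```text
force: [-3.3, 0.1, 1.0]
force: [-4.9, 1.2, 3.3]
eef_pos: [484.6, 27.5, 63.3]
force: [-6.3, 3.2, 4.9]
```

The stop is reached: the position stays put while the force rises to about 7 N, so the iris is fully open. I back off, lift, cross over the tab and come down on its other side.

```bash
H="python3 -m handwheel"
$H '[[[0,0,0],[0,0,0],1],[[0,0,0],[0.004,0,0],1],[[0,0,0],[0.008,0,0],1],[[0,0,0],[0,0,-0.025],1],[[0,0,0],[0,0,-0.025],1]]'| grep -E "pos|^force"
$H '[[[0,0,0],[-0.02,0,0],1],[[0,0,0],[-0.02,0,0],1],[[0,0,0],[-0.02,0,0],1],[[0,0,0],[0,0,0],1],[[0,0,0],[0,0,0],1]]'| grep -E "pos|^force"
python3 - <<'E'
from h import *
goto(248,86,-30,63)
E
```

```text
eef_pos: [474.1, 31.7, 113.0]
force: [0.2, 0.2, -0.5]
eef_pos: [531.6, 8.5, 113.3]
force: [0.0, 0.4, -0.0]
t 7.92 pos [531.6   8.5 113.3] F [ 0.   0.4 -0. ] w 0.4
tool at rad 85.1 cwoff -35.0 shift [ 5.1 -1.  50.3] turn [ 0.   0.1 -0.2]
```

```bash
H="python3 -m handwheel"
$H '[[[0,0,0],[0,-0.001,0.02],1],[[0,0,0],[0,0,0.02],1],[[0,0,0],[0,0,0.01],1],[[0,0,0],[0.004,0,0],1],[[0,0,0],[0.004,0,0],1]]'| grep -E "pos|^force"
$H '[[[0,0,0],[0.003,0,0],1],[[0,0,0],[0.003,0,0],1],[[0,0,0],[0.002,0,0],1],[[0,0,0],[0.001,0,0],1],[[0,0,0],[0.001,0,0],1]]'| grep -E "pos|^force"
for i in 1; do
$H '[[[0,0,2],[0.003,-0.0006,0],1],[[0,0,2],[0.003,-0.0006,0],1],[[0,0,2],[0.003,-0.0006,0],1],[[0,0,2],[0.003,-0.0006,0],1],[[0,0,2],[0.003,-0.0006,0],1]]'| grep -E "pos|^force"
$H '[[[0,0,2],[0.003,-0.0006,0],1],[[0,0,2],[0.003,-0.0006,0],1],[[0,0,2],[0.003,-0.0006,0],1],[[0,0,2],[0.003,-0.0006,0],1],[[0,0,2],[0.003,-0.0006,0],1]]'| grep -E "pos|^force"
done
python3 - <<'E'
from h import *
goto(228,86,-16,63)
E
```

```text
eef_pos: [521.7, 11.4, 63.0]
force: [-0.9, -0.1, -0.3]
eef_pos: [513.9, 14.8, 63.8]
force: [1.7, -0.5, 1.0]
eef_pos: [498.8, 18.8, 63.4]
force: [2.3, 0.7, 0.3]
eef_pos: [484.5, 25.2, 63.2]
force: [2.0, -0.5, -0.1]
t 9.58 pos [484.5  25.2  63.2] F [ 2.  -0.5 -0.1] w -0.1
tool at rad 87.1 cwoff -15.9 shift [-0.1  1.1  0.2] turn [-0.  -0.  -0.3]
```

```bash
H="python3 -m handwheel"
$H '[[[0,0,2],[0.003,-0.0005,0],1],[[0,0,2],[0.003,-0.0005,0],1],[[0,0,2],[0.003,-0.0005,0],1],[[0,0,2],[0.003,-0.0005,0],1],[[0,0,2],[0.003,-0.0005,0],1]]'| grep -E "^force"
$H '[[[0,0,2],[0.003,-0.0005,0],1],[[0,0,2],[0.003,-0.0005,0],1],[[0,0,2],[0.003,-0.0005,0],1],[[0,0,2],[0.003,-0.0005,0],1],[[0,0,2],[0.003,-0.0005,0],1]]'| grep -E "^force"
$H '[[[0,0,2],[0.003,-0.0005,0],1],[[0,0,2],[0.003,-0.0005,0],1],[[0,0,2],[0.003,-0.0005,0],1],[[0,0,2],[0.003,-0.0005,0],1],[[0,0,2],[0.003,-0.0005,0],1]]'| grep -E "^force"
$H '[[[0,0,2],[0.003,-0.0005,0],1],[[0,0,2],[0.003,-0.0005,0],1],[[0,0,2],[0.003,-0.0005,0],1],[[0,0,2],[0.003,-0.0005,0],1],[[0,0,2],[0.003,-0.0005,0],1]]'| grep -E "^force"
python3 - <<'E'
from h import *
goto(188,86,-16,63)
E
```

```text
force: [1.2, -1.1, -1.3]
force: [0.4, -1.3, -0.7]
force: [-0.9, -1.6, -1.1]
force: [0.1, -1.8, 0.2]
t 11.25 pos [447.6  72.1  63.3] F [ 0.1 -1.8  0.2] w 0.4
tool at rad 86.6 cwoff -16.5 shift [0.5 0.6 0.3] turn [-0.  -0.  -0.3]
```

Now 24° more, to about 164°; then I back off and look.

```bash
H="python3 -m handwheel"
$H '[[[0,0,2],[0.003,-0.0005,0],1],[[0,0,2],[0.003,-0.0005,0],1],[[0,0,2],[0.003,-0.0005,0],1],[[0,0,2],[0.003,-0.0005,0],1],[[0,0,2],[0.003,-0.0005,0],1]]'| grep -E "^force"
$H '[[[0,0,2],[0.003,-0.0005,0],1],[[0,0,2],[0.003,-0.0005,0],1],[[0,0,2],[0.003,-0.0005,0],1],[[0,0,2],[0.003,-0.0005,0],1],[[0,0,2],[0.003,-0.0005,0],1]]'| grep -E "^force"
$H '[[[0,0,2],[0.003,-0.0005,0],1],[[0,0,2],[0.003,-0.0005,0],1],[[0,0,0],[0,0,0],1],[[0,0,0],[0,0,0],1]]'| grep -E "^force"
python3 - <<'E'
from h import *
goto(164,86,-16,63)
a=ctrl.get_image("top")["pixels"][180:380,200:440,::-1]; b=ctrl.get_image("side")["pixels"][200:400,230:470,::-1]
cv2.imwrite("pics/c3.png",cv2.resize(np.hstack([a,b]),None,fx=1.66,fy=1.66,interpolation=2))
E
```

```text
force: [-1.5, -1.6, 0.2]
force: [-2.3, -1.5, 0.8]
force: [0.4, -1.1, 0.5]
t 12.42 pos [444.4 108.6  63.3] F [ 0.4 -1.1  0.5] w 0.1
tool at rad 85.5 cwoff -16.1 shift [ 0.1 -0.5  0.3] turn [ 0.1 -0.  -0.1]
```

View pics/c3.png

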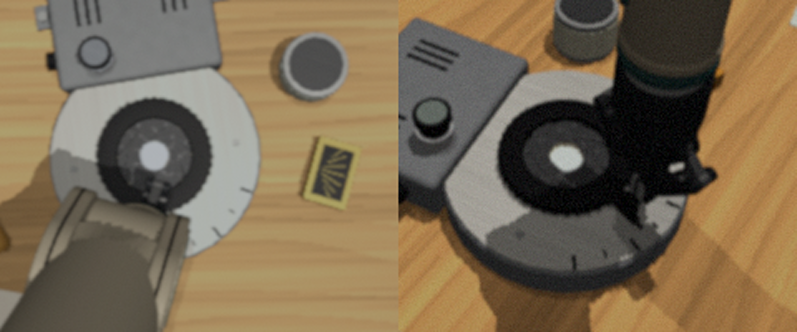

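The side crop shows the lever just short of the fourth line, at about (630,215) against the line at (640,245). I push 5.5° more gently, retreat and measure.

```bash
H="python3 -m handwheel"
$H '[[[0,0,1.5],[0.0022,-0.0004,0],1],[[0,0,1.5],[0.0022,-0.0004,0],1],[[0,0,1.5],[0.0022,-0.0004,0],1],[[0,0,1],[0.0015,-0.0003,0],1],[[0,0,0],[0,0,0],1]]'| grep -E "^force"
python3 -c "
from h import *
goto(158.5,86,-16,63)"
$H '[[[0,0,0],[-0.004,0,0],1],[[0,0,0],[-0.01,0,0],1],[[0,0,0],[0,0,-0.03],1],[[0,0,0],[0,0,-0.03],1],[[0,0,0],[-0.02,-0.02,-0.03],1]]'| grep -E "^force"
$H '[[[0,0,0],[-0.033,0,-0.03],1],[[0,0,0],[-0.04,0,0],1],[[0,0,0],[-0.04,0,0],1],[[0,0,0],[-0.04,0,0],1],[[0,0,0],[-0.04,0,0],1]]'| grep -E "pos"
$H '[[[0,0,0],[-0.04,0,0],1],[[0,0,0],[-0.04,0,0],1],[[0,0,0],[0,0,0],1],[[0,0,0],[0,0,0],1],[[0,0,0],[0,0,0],1]]'| grep -E "pos"
python3 - <<'E'
from h import *
o=[]
for n in("side","top"):
    d=ctrl.get_image(n)
    p=d["pixels"][:,:,::-1]; o.append(p[200:400,230:470] if n=="side" else p[180:380,200:440])
    for z,r in((80,[80,86,92]),(53,[97,99]),(53,[101,103]),(44,[110,114,117])): print(n,z,r,[(x+100,h) for x,h in dips(profile(d,AX,r,z)[200:540],25)])
cv2.imwrite("pics/c4.png",cv2.resize(np.hstack(o),None,fx=1.66,fy=1.66,interpolation=2))
E
```

```text
force: [0.4, 0.8, -0.5]
t 12.93 pos [445.3 116.4  63.3] F [ 0.4  0.8 -0.5] w 0.2
tool at rad 85.6 cwoff -16.6 shift [ 0.6 -0.4  0.3] turn [ 0.  -0.  -0.2]
force: [1.7, -0.3, 1.5]
eef_pos: [341.9, -87.2, 181.5]
eef_pos: [313.4, -159.9, 181.2]
side 80 [80, 86, 92] [(np.float64(101.0), 71), (np.float64(106.5), 81), (np.float64(113.0), 84), (np.float64(119.5), 84), (np.float64(126.0), 84), (np.float64(132.0), 70), (np.float64(137.5), 66), (np.float64(151.0), 128), (np.float64(159.0), 126), (np.float64(234.0), 32)]
side 53 [97, 99] [(np.float64(100.5), 33), (np.float64(151.5), 27), (np.float64(159.0), 123), (np.float64(245.0), 28)]
side 53 [101, 103] [(np.float64(159.0), 99), (np.float64(214.0), 33), (np.float64(229.5), 39), (np.float64(245.0), 60)]
side 44 [110, 114, 117] [(np.float64(127.5), 81), (np.float64(157.5), 69), (np.float64(187.5), 64), (np.float64(218.5), 59), (np.float64(248.0), 57)]
top 80 [80, 86, 92] [(np.float64(161.0), 135)]
top 53 [97, 99] [(np.float64(160.0), 82)]
top 53 [101, 103] [(np.float64(159.5), 55)]
top 44 [110, 114, 117] [(np.float64(128.0), 56), (np.float64(158.0), 51), (np.float64(188.0), 42), (np.float64(218.0), 45), (np.float64(248.0), 43)]
```

View pics/c4.png

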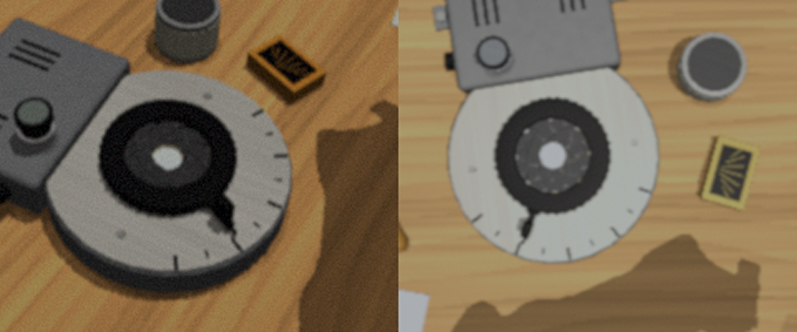

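The pointer stands at the fourth long line in both views, near (230,240) in the left half and (522,245) in the right. I refine this with centroids before deciding on a touch-up.

Run:
```python
from h import *
a=np.arange(0,360,.5)
for n in("side","top"):
    d=ctrl.get_image(n)
    for z,r in((80,[80,84,88,92]),(53,[97,99]),(53,[101,103]),(44,[110,114,117])):
        p=profile(d,AX,r,z); w=(a>147)&(a<170); b=np.median(p[w]) if z<80 else np.percentile(p[w],90)
        h=np.clip(b-15-p,0,None)*w; print(n,z,r,round((a*h).sum()/h.sum(),2), round(h.max()), (h>h.max()/2).sum()/2)
goto(159,86,-16,63)
```

```text
side 80 [80, 84, 88, 92] 154.45 118 14.0
side 53 [97, 99] 157.96 86 5.0
side 53 [101, 103] 157.9 84 3.5
side 44 [110, 114, 117] 157.6 57 1.5
top 80 [80, 84, 88, 92] 159.89 119 7.0
top 53 [97, 99] 159.85 64 3.5
top 53 [101, 103] 159.66 39 2.0
top 44 [110, 114, 117] 158.0 35 1.5
t 14.38 pos [ 314.5 -158.6  181.2] F [ 0.2  0.1 -0.3] w 0.3
tool at rad 109.2 cwoff -319.5 shift [303.6  21.2 118.3] turn [-0.  -0.  -0.4]
```

All measures agree the pointer is on the line, but 0.3 to 1.7° short (tolerance 2.6°). A 1.5 mm nudge centres it.

```bash
H="python3 -m handwheel"
$H '[[[0,0,0],[0.04,0.003,0],1],[[0,0,0],[0.04,0.003,0],1],[[0,0,0],[0.04,0.003,0],1],[[0,0,0],[0.04,0.003,0],1],[[0,0,0],[0.04,0.003,0],1]]'| grep -E "pos"
$H '[[[0,0,0],[0.04,0.003,0],1],[[0,0,0],[0.03,0.002,0],1],[[0,0,0],[0.01,0,0],1],[[0,0,0],[0,0,0],1],[[0,0,0],[0,0,0],1]]'| grep -E "pos"
python3 -c "
from h import *
goto(158.5,85.6,-28,63)"
```

```text
eef_pos: [402.0, 23.8, 181.3]
eef_pos: [434.8, 93.2, 181.0]
t 15.22 pos [434.8  93.2 181. ] F [-0.6 -0.8 -0.4] w -0.2
tool at rad 86.8 cwoff -42.1 shift [ 14.2   1.3 118. ] turn [-0.   0.1  0. ]
```

```bash
H="python3 -m handwheel"
$H '[[[0,0,0],[0.007,0.001,0.03],1],[[0,0,0],[0.006,0,0.03],1],[[0,0,0],[0,0,0.03],1],[[0,0,0],[0,0,0.018],1],[[0,0,0],[0,0,0.01],1]]'| grep -E "pos"
$H '[[[0,0,0],[0.004,0,0],1],[[0,0,0],[0.004,0,0],1],[[0,0,0],[0.002,0,0],1],[[0,0,0],[0,0,0],1],[[0,0,0],[0,0,0],1]]'| grep -E "pos|^force"
python3 -c "
from h import *
goto(158.5,85.6,-15.1,63)"
```

```text
eef_pos: [439.3, 102.1, 61.6]
eef_pos: [445.8, 114.1, 64.2]
force: [-0.1, 0.1, 0.0]
t 16.05 pos [445.8 114.1  64.2] F [-0.1  0.1  0. ] w -0.2
tool at rad 84.3 cwoff -18.6 shift [ 3.5 -1.3  1.2] turn [ 0.1 -0.1 -0.1]
```

```bash
H="python3 -m handwheel"
$H '[[[0,0,0],[0.0015,-0.001,0],1],[[0,0,0],[0.001,0,0],1],[[0,0,0],[0.001,0,0],1],[[0,0,0],[0,0,0],1],[[0,0,0],[0,0,0],1]]'| grep -E "^force"
python3 -c "
from h import *
goto(158.5,85.6,-15.1,63)"
$H '[[[0,0,0],[-0.004,0,0],1],[[0,0,0],[-0.01,0,0],1],[[0,0,0],[0,0,-0.03],1],[[0,0,0],[0,0,-0.03],1],[[0,0,0],[-0.02,-0.02,-0.03],1]]'| grep -E "^force"
$H '[[[0,0,0],[-0.033,0,-0.03],1],[[0,0,0],[-0.04,0,0],1],[[0,0,0],[-0.04,0,0],1],[[0,0,0],[-0.04,0,0],1],[[0,0,0],[-0.04,0,0],1]]'| grep -E "pos"
$H '[[[0,0,0],[-0.04,0,0],1],[[0,0,0],[-0.04,0,0],1],[[0,0,0],[0,0,0],1],[[0,0,0],[0,0,0],1],[[0,0,0],[0,0,0],1]]'| grep -E "pos"
python3 - <<'E'
from h import *
a=np.arange(0,360,.5)
for n in("side","top"):
    d=ctrl.get_image(n)
    for z,r in((80,[80,84,88,92]),(53,[97,99]),(53,[101,103]),(44,[110,114,117])):
        p=profile(d,AX,r,z); w=(a>147)&(a<170); b=np.median(p[w]) if z<80 else np.percentile(p[w],90)
        h=np.clip(b-15-p,0,None)*w; print(n,z,r,round((a*h).sum()/h.sum(),2))
    if n=="top": cv2.imwrite("pics/c5.png",cv2.resize(d["pixels"][200:350,190:420,::-1],None,fx=3.4,fy=3.4,interpolation=2))
E
```

```text
force: [-1.0, -0.0, -0.1]
t 16.47 pos [445.5 117.5  63.3] F [-1.  -0.  -0.1] w -0.0
tool at rad 85.8 cwoff -15.5 shift [0.4 0.2 0.3] turn [-0.   0.  -0.1]
force: [1.4, -0.1, 1.9]
eef_pos: [342.7, -85.8, 181.6]
eef_pos: [314.1, -158.4, 181.2]
side 80 [80, 84, 88, 92] 154.01
side 53 [97, 99] 157.16
side 53 [101, 103] 157.08
side 44 [110, 114, 117] 157.62
top 80 [80, 84, 88, 92] 159.2
top 53 [97, 99] 158.79
top 53 [101, 103] 158.91
top 44 [110, 114, 117] 157.99
```

View pics/c5.png

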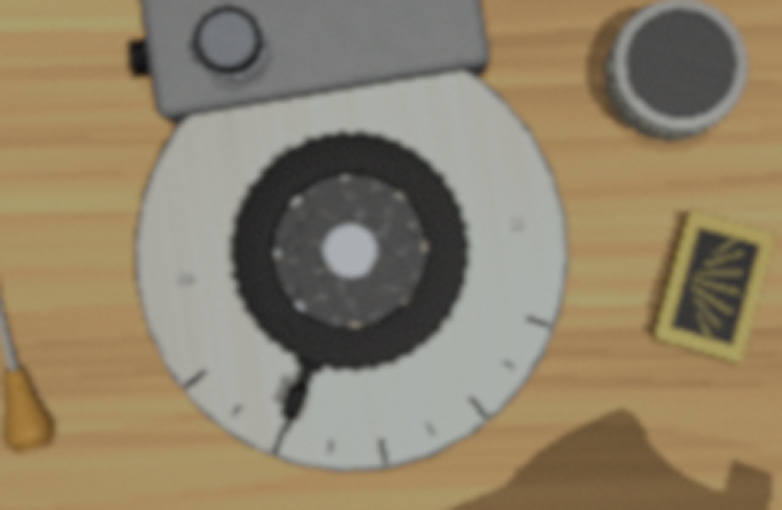

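The pointer runs straight into the fourth long line at (285,435). The two views bracket it at −0.5° and +0.9°, the tools are undisturbed and the arm is clear.

```bash
python3 -c "
from cell import ctrl
print(ctrl.finish_job())"
```

```text
the job is handed in; nothing more can be done
None
```

I pushed the iris to its fully open stop (about 7 N), then closed it down so the pointer sits on the fourth long line, within about 1° by both cameras; the tools look undisturbed, the arm is clear, and the job is handed in (no verdict was returned).

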